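# Brace and lock the plug gauge stand

### The job

Make the plug gauge stand ready for use. First swing its hinged brace out until it is fully home against its stop cheek, then turn the lock collar clockwise (seen from above) until its lever points straight at the raised bar that marks locked, not short of it and not past it. Leave the brace home and the other things on the desk where they are.

Things in the scene. Friction and masses are not known exactly. Their poses are not given: they have to be found in the camera images.
- stand: Dark grey cast iron gauge stand fixed to the desk: an 18 mm thick plate 160 x 200 mm merging at its +y end into a round flange of radius 118 mm. Origin on the desk; x, y in the plate's plane, z up. Collar axis at (0, 70 mm), brace hinge at (-60, -130 mm). A chromed plug gauge (48 mm wide, handle 24 mm wide, top at 130 mm) stands fixed in the middle of the collar.
- lock_collar (a joint): Captive lock collar: knurled bright steel ring (radius 42 mm, 31 to 56 mm high) with one lever. 0 = open, lever at +2.8 rad from the stand's x axis (counterclockwise from above); grows clockwise seen from above. Locked mark at 1.50 rad; it turns on past it to a stop at 1.90. Starts between 0 and 0.5; friction about 0.15 N m, stays where left.
- collar_knob (a point): Centre of the top of the upright round knob on the collar's lever, 101 mm above the desk. The knob is 24 mm thick and stands 50 mm above the lever (51 to 101 mm high), 75 mm from the collar's axis; the lever is 16 mm wide and its tip is 88 mm from the axis.
- collar_axis (a point): Point on the collar's vertical turning axis, at the height of the knob's top (101 mm).
- lock_mark (a point): Middle of the top of the locked mark, a raised steel bar 23 mm long and 6 mm wide lying radially on the flange, 104 mm from the collar's axis (the open position has only a small round stud). The collar is locked when the lever points at the bar.
- brace (a joint): Hinged brace: flat bright steel bar 16 mm wide, 132 mm long, swinging level just above the desk. 0 = folded alongside the plate's end, pointing along the stand's x; grows clockwise seen from above to a hard stop at 1.57 rad, where it points along the stand's -y, flush along the stop cheek. Starts between 0 and 0.4; friction about 0.15 N m, stays where left.
- brace_knob (a point): Centre of the top of the upright round knob on the brace, 80 mm above the desk. The knob is 24 mm thick and stands 46 mm above the bar (34 to 80 mm high), 110 mm from the hinge.
- brace_hinge (a point): Point on the brace's vertical hinge axis, at the height of its knob's top (80 mm).
- caliper: Bystander, loose: brass roll caliper (two bowed legs, 170 mm long) lying on the desk. Origin at the centre of its underside.
- paperweight: Bystander, loose: round cast iron paperweight, 72 mm wide, 50 mm high. Origin at the centre of its underside.
- protractor: Bystander, loose: flat half-round steel protractor, 150 mm. Origin at the centre of its underside.
- ink: Bystander, loose: ink jar, 56 mm wide, 70 mm high. Origin at the centre of its underside.
- case: Bystander, loose: walnut instrument case 170 x 90 x 35 mm. Origin at the centre of its underside.

How it is judged:
By the outcome, as a careful person would: the job done as asked, in the order asked, and still so for the second after the job is handed in, with the robot touching nothing.
It also fails if it takes over 64 s, if anything falls off the work surface, if the arm or the gripper's body presses on something with over 40 N, if the wrist force passes 120 N, or if a joint passes its speed limit or range.

### The arm

A 7-joint arm with a two-finger parallel gripper is mounted at the origin on the work surface. World frame = base frame: x ahead of the robot, y to its left, z up, the work surface at z = 0. Lengths are in m, angles in rad, forces in N, time in s.
With the tool pointing down it reaches from about 0.35 to 0.9 m from the base axis. Payload 8.1 kg.
Tool frame: the origin (TCP) lies on the centre line of the jaws, within the pads' length; the fingertips stand 11 mm ahead of it and the grasp point (between the pads) lies 8 mm behind it (arm.nose_length is the distance from the TCP to the fingertips, in m); z points along the fingers, y is the line along which they close (so a half turn about z gives the same grasp; the last joint's range is limited). The gripper opens to 92 mm and grips with 3 to 60 N. Pads are 19 mm wide; open, the fingers measure 130 mm over their backs; the gripper's body (75 mm by 190 mm) begins 47 mm behind the grasp point.
Start: joints at [-1.426, 0.434, 0.025, 1.573, -0.012, 1.134, -0.075], TCP at [0.153, 0.606, 0.238] pointing down, gripper open.
Joint ranges: [-2.62, 2.62], [-0.44, 2.09], [-1.27, 1.32], [0.08, 2.57], [-1.32, 4.46], [0.12, 2], [-2.74, 2.74]. Speed limits (rad/s): [2.22, 2.22, 3.01, 3.01, 3.14, 3.14, 3.14].

### API

Orientations are given as a rotation vector (axis times angle).
In Python, from cell import arm gives the robot as it stands.
- The arm moves only by the tool jog_arm, never from a script. Its argument "moves" is a list of rows, each a list of 4 numbers: the shift along the tool's x, y, z in m, then the turn about the tool's z in rad. In form: [[tx, ty, tz, spin], ...]. A call has 1 to 20 rows; each row is the pose to reach, as a shift and turn from the pose commanded when the call began, along the tool's axes at that moment; what a row does not reach only later rows make up. A row lasts 1/8 s, in which the tool goes at most 62.5 mm and 10.7 degrees, less where a joint would pass 70% of its speed; a pose out of reach is approached as far as the arm can. A call with a gripper value outside its range is refused whole. "hand" is the finger opening in m, from 0 to 0.0918, set as the call begins (left out, the last holds). The fingers move at their own pace and stop on an object; "newtons" is the grip in N (left out, the last holds). Time passes only in rows, so rows that repeat a pose let the fingers close. It gives the time, the measured TCP pose, the force, the opening and the grip force at its end, in the units of the state.
- arm.observe(): the state, without advancing time (a new reading comes with each control period).
- arm.get_image(name): name is "scene" or "top" or "wrist"; returns a dict with "color" (384x512x3 uint8, red, green, blue), "z_map" (384x512 float32, m along the optical axis (not along the pixel's ray), 0 where there is no reading), "fx", "fy", "cx", "cy" (pixels), "rvec" (rotation vector, rad) and "tvec" (3), from world to camera coordinates, as OpenCV has them. Camera axes: x right, y down, z forward; pixel columns grow to the right and rows downward; lengths in m; the calibration is good to about 2 mm. The wrist camera is an equidistant fisheye: a pixel r from the principal point sees the ray r / f radians off the axis. A picture is of the moment at which its call begins.
- arm.sign_off(): hands the job in; it is judged then, once.
The state is a dict: "clock": time; "joints": joint angles; "dq": joint speeds; "joint_efforts": joint torques, N m; "position": TCP position; "ee_rot": TCP orientation; "force": force on the tool from outside, world axes, zero at the start; "ft_torque": the same for the moment, N m; "width": opening from 0.0 (shut) to 1.0 (fully open); "gripper_force": force on a finger pad.
Only numpy, scipy, OpenCV 4.12 (cv2) and the standard library are available. Lean on these libraries where they do the work, as an engineer would, in place of code of your own. Each camera call takes 0.05 s, during which the arm holds its last target. There are 200 camera calls.

## Working session

There is one attempt and no reset: what is moved stays moved. The work goes in short steps, Python scripts to look and compute and a tool call to move; the robot and the scene stay as the last step left them, time stands still between calls to the robot, and variables do not carry over. Pictures are saved under pics/ and viewed, at most 10 in all, crops included, and the job is handed in when it is done.

Besides the shell and the picture viewer there is one more tool, called as name([rows], argument=value, ...), one row to a line, values as JSON. jog_arm: Moves the arm, as the interface text tells. Its arguments: {"type":"object","properties":{"moves":{"type":"array"},"hand":{"type":"number"},"newtons":{"type":"number"}},"required":["moves"]}

```bash
ls; mkdir -p pics; cat > h.py <<'E'
import numpy as np, cv2
from cell import arm
def cam(n):
    d=arm.get_image(n); d['R']=cv2.Rodrigues(np.array(d['rvec'],float))[0]; d['t']=np.array(d['tvec'],float); return d
def onz(d,u,v,z):
    r=np.array([(u-d['cx'])/d['fx'],(v-d['cy'])/d['fy'],1.]); c=-d['R'].T@d['t']; w=d['R'].T@r
    return c+w*(z-c[2])/w[2]
def cloud(d):
    v,u=np.mgrid[:384,:512]; z=d['z_map']
    p=np.stack([(u-d['cx'])/d['fx']*z,(v-d['cy'])/d['fy']*z,z],-1)
    return (p-d['t'])@d['R']
def save(d,name,box=None,s=1):
    im=d['color'][...,::-1]
    if box: im=im[box[1]:box[3],box[0]:box[2]]
    cv2.imwrite('pics/'+name,cv2.resize(im,None,fx=s,fy=s,interpolation=cv2.INTER_CUBIC))
E
python3 - <<'E'
from h import *
for n in('top','scene'):
    d=cam(n); save(d,n+'1.png',s=1.5); print(n,d['fx'],-d['R'].T@d['t'], (d['z_map']>0).mean())
print(arm.observe())
E
```

```text
pics
top 415.62064787332173 [0.45200144 0.03985338 1.31212553] 0.9959157307942709
scene 410.3727544798665 [ 1.09436204 -0.71991199  1.32966703] 0.9957377115885416
{'clock': 0.1, 'joints': array([-1.42559367,  0.43516217,  0.02496801,  1.57396887, -0.0116002 ,
        1.13402761, -0.07507045]), 'dq': array([-0.00035501, -0.00037105,  0.00046469, -0.00144559,  0.00074221,
       -0.00148014, -0.00042614]), 'joint_efforts': array([ 2.64945040e-03, -6.69130039e+01,  9.87503082e-01, -3.15146363e+01,
       -6.05874904e-02,  3.74338450e-02,  1.31051394e-05]), 'position': array([0.15323581, 0.6054751 , 0.23703228]), 'ee_rot': array([-3.88299950e-01, -3.11745320e+00,  2.23079155e-03]), 'force': array([ 0.44540142, -0.47820046,  0.82358759]), 'ft_torque': array([ 0.00395637, -0.03237944,  0.04210819]), 'gripper_force': 0.0, 'width': 1.000114527329862}
```

View pics/top1.png

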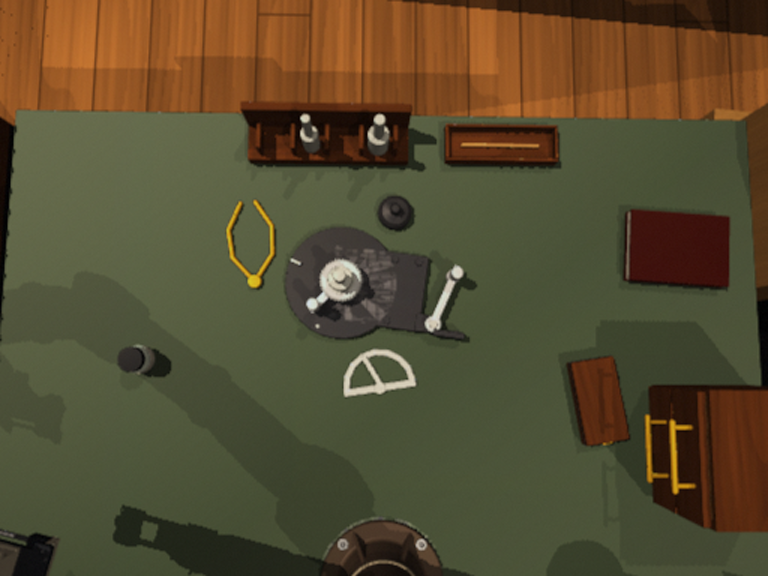

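View pics/scene1.png

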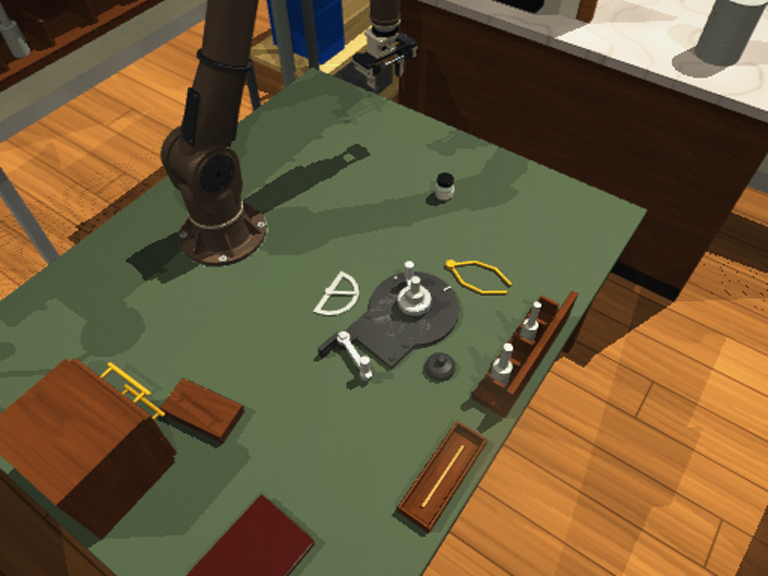

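The top view (1.5x pixels) shows the collar at (341,280), its knob at (312,304), the bar at (295,261), the stud at (318,326), the brace hinge at (433,324) and its knob at (457,272). The cheek is at (450,335), to the right of the hinge. The scene view agrees with this.

```bash
cat > meas.py <<'E'
from h import *
def blob(d,P,c,r,z0,z1,bright=0):
    m=(np.hypot(P[...,0]-c[0],P[...,1]-c[1])<r)&(P[...,2]>z0)&(P[...,2]<z1)&(d['color'].min(-1)>=bright)
    n,l,s,ce=cv2.connectedComponentsWithStats(m.astype(np.uint8))
    if n<2: return None
    k=1+np.argmax(s[1:,4]); return ce[k],s[k,4],P[l==k].mean(0)
if __name__=='__main__':
    T=cam('top');S=cam('scene')
    for nm,uv,z,r,br in [('collar_knob',(312,304),.101,.03,0),('brace_knob',(457,272),.08,.03,0),('hinge',(433,324),.034,.025,0),('mark',(295,261),.02,.03,110),('stud',(318,326),.02,.02,110),('gauge',(341,280),.13,.03,0)]:
        c=onz(T,uv[0]/1.5,uv[1]/1.5,z)
        print(nm,'guess',c.round(4))
        for n,d in (('top',T),('scene',S)):
            b=blob(d,cloud(d),c,r,z-.008,z+.008,br)
            if b: print('  ',n,b[0].round(1),b[1],'ray',onz(d,*b[0],z).round(4),'cloud',b[2].round(4))
    P=cloud(T); m=(P[...,2]>.013)&(P[...,2]<.023)&(T['color'].max(-1)<110)&(P[...,0]>.3)&(P[...,0]<.75)&(abs(P[...,1]-.05)<.25)
    n,l,s,ce=cv2.connectedComponentsWithStats(m.astype(np.uint8)); k=1+np.argmax(s[1:,4]); print('stand',s[k],ce[k])
    q=P[l==k]; print(q.min(0),q.max(0))
    c=max(cv2.findContours((l==k).astype(np.uint8),0,2)[0],key=cv2.contourArea)
    print('contour pts', [onz(T,*p[0],.018)[:2].round(3).tolist() for p in cv2.approxPolyDP(c,2,True)])
    # flange circle fit
    pts=np.array([onz(T,*p[0],.018)[:2] for p in c]); g=onz(T,341/1.5,284/1.5,.018)[:2]
    for i in range(10):
        w=pts[abs(np.linalg.norm(pts-g,axis=1)-.118)<(.02 if i<3 else .005)]
        A=np.c_[2*w,np.ones(len(w))]; x=np.linalg.lstsq(A,(w**2).sum(1),rcond=None)[0]; g=x[:2]
    print('flange',g,np.sqrt(x[2]+g@g),len(w))
    save(T,'topcrop.png',(170,120,330,250),4.5)
E
python3 meas.py
```

```text
collar_knob guess [0.5525 0.1401 0.101 ]
   top [207.6 201.7] 52 ray [0.5553 0.1414 0.101 ] cloud [0.5554 0.1415 0.0999]
   scene [272.6 176.5] 32 ray [0.5557 0.1399 0.101 ] cloud [0.5556 0.1402 0.1006]
brace_knob guess [ 0.6212 -0.1463  0.08  ]
   top [304.1 181.1] 47 ray [ 0.6219 -0.1445  0.08  ] cloud [ 0.622  -0.1446  0.0796]
   scene [242.8 240.3] 35 ray [ 0.6222 -0.1468  0.08  ] cloud [ 0.622  -0.1466  0.0796]
hinge guess [ 0.5193 -0.1032  0.034 ]
   top [288.8 215.6] 118 ray [ 0.5204 -0.1035  0.034 ] cloud [ 0.5204 -0.1034  0.0348]
   scene [227.5 225.1] 78 ray [ 0.5187 -0.1055  0.034 ] cloud [ 0.5192 -0.1061  0.0353]
mark guess [0.649 0.184 0.02 ]
   top [196.6 173.9] 17 ray [0.6494 0.184  0.02  ] cloud [0.6492 0.1839 0.0214]
   scene [297.7 191.7] 6 ray [0.6466 0.1885 0.02  ] cloud [0.6482 0.1852 0.0247]
stud guess [0.5137 0.1335 0.02  ]
   top [211. 217.] 5 ray [0.5147 0.1367 0.02  ] cloud [0.5146 0.1365 0.0222]
   scene [263.3 184.3] 3 ray [0.5122 0.1406 0.02  ] cloud [0.5132 0.1391 0.0223]
gauge guess [0.5966 0.0833 0.13  ]
   top [225.5 182.6] 53 ray [0.6084 0.0889 0.13  ] cloud [0.6083 0.0888 0.13  ]
   scene [276.6 187. ] 31 ray [0.6085 0.0862 0.13  ] cloud [0.6081 0.0868 0.1291]
stand [ 190  151   97   74 4360] [238.07591743 189.06926606]
[ 0.49339513 -0.09621536  0.01300028] [0.72491536 0.20499292 0.02299961]
contour pts [[0.649, 0.199], [0.573, 0.2], [0.536, 0.181], [0.508, 0.149], [0.493, 0.109], [0.497, 0.053], [0.509, 0.044], [0.503, 0.037], [0.522, 0.0], [0.508, -0.09], [0.52, -0.081], [0.539, -0.097], [0.545, -0.078], [0.589, -0.078], [0.662, -0.094], [0.671, -0.008], [0.693, 0.008], [0.718, 0.049], [0.724, 0.106], [0.71, 0.147], [0.684, 0.178], [0.659, 0.193], [0.646, 0.171], [0.64, 0.177]]
flange [0.60811839 0.08772432] 0.11615237026571093 97
```

View pics/topcrop.png

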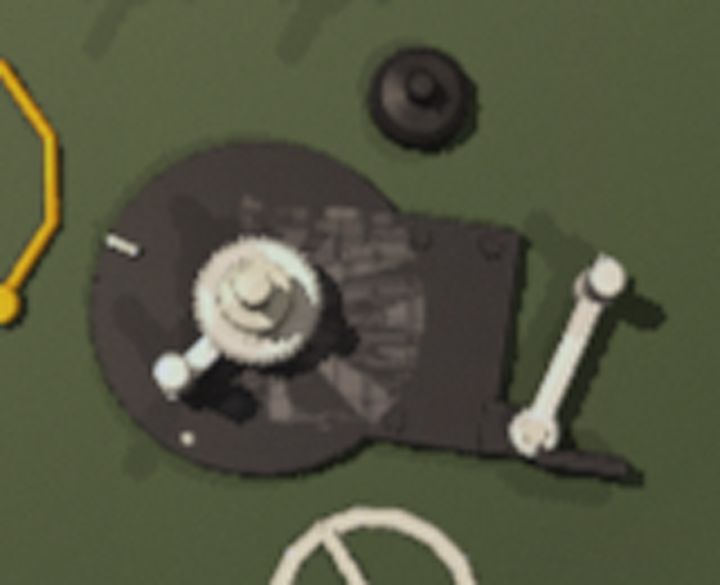

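```bash
cat > plan.py <<'E'
from h import *
A=np.array([.6083,.0878]); H=np.array([.5196,-.1042]); PHI=np.radians(-7.9)
def pol(c,r,deg): return c+r*np.array([np.cos(np.radians(deg)),np.sin(np.radians(deg))])
def rows(tg):  # (x,y,z,psi_deg of tool y)
    o=arm.observe(); R=cv2.Rodrigues(np.array(o['ee_rot']))[0]; psi=np.degrees(np.arctan2(R[1,1],R[0,1]))
    print('pos',o['position'].round(4),'psi',psi.round(2),'tilt',R[:,2].round(3),'F',o['force'].round(2),'clk',o['clock'])
    for x,y,z,p in tg:
        print((R.T@(np.array([x,y,z])-o['position'])).round(4).tolist(), round(float(np.radians((psi-p+180)%360-180)),3))
E
python3 - <<'E'
from plan import *
T=cam('top');P=cloud(T)
for s in (.05,.08,.11):
    for off in (-.025,-.02,-.015,-.01,-.005,0,.01):
        c=pol(H,s,-97.9)+np.array([off,0]); m=np.hypot(*(P[...,:2]-c).transpose(2,0,1))<.003
        print(s,off,P[m][:,2].round(3))
rows([(.622,-.1455,.2,68.1),(.622,-.1455,.054,68.1)])
E
```

```text
0.05 -0.025 [ 0.002 -0.    -0.001 -0.003]
0.05 -0.02 [ 0.037 -0.007  0.007  0.017]
0.05 -0.015 [0.036 0.034 0.037]
0.05 -0.01 [0.036 0.031 0.04 ]
0.05 -0.005 [0.026]
0.05 0 [-0.002  0.003 -0.002 -0.001]
0.05 0.01 [ 0.002 -0.002 -0.001 -0.   ]
0.08 -0.025 [-0.003 -0.002]
0.08 -0.02 [-0.002  0.002]
0.08 -0.015 [0.    0.002]
0.08 -0.01 [-0.    -0.003  0.   ]
0.08 -0.005 [-0.004  0.001  0.002]
0.08 0 [-0.001 -0.001 -0.004]
0.08 0.01 [-0.002 -0.002]
0.11 -0.025 [-0.008  0.006 -0.001]
0.11 -0.02 [-0.002 -0.005 -0.001]
0.11 -0.015 [ 0.001 -0.002  0.003]
0.11 -0.01 [-0.     0.002]
0.11 -0.005 [-0.002  0.001 -0.   ]
0.11 0 [0.001 0.001]
0.11 0.01 [-0.004 -0.003]
pos [0.1533 0.6057 0.2374] psi 75.8 tilt [-0.    -0.001 -1.   ] F [-0.16  0.11 -0.12] clk 0.25
[-0.6387, -0.6132, 0.0379] 0.134
[-0.6387, -0.6131, 0.1839] 0.134
```

jog_arm([
  [-0.06,-0.06,0,0.02],
  [-0.12,-0.115,0.005,0.04],
  [-0.18,-0.17,0.01,0.06],
  [-0.22,-0.21,0.015,0.07],
  [-0.26,-0.25,0.02,0.08],
  [-0.3,-0.29,0.02,0.09],
  [-0.34,-0.33,0.025,0.1],
  [-0.38,-0.365,0.025,0.11],
  [-0.42,-0.405,0.03,0.12],
  [-0.46,-0.44,0.03,0.134],
  [-0.5,-0.48,0.035,0.134],
  [-0.54,-0.52,0.035,0.134],
  [-0.58,-0.56,0.035,0.134],
  [-0.61,-0.585,0.035,0.134],
  [-0.639,-0.613,0.035,0.134],
  [-0.639,-0.613,0.035,0.134],
  [-0.639,-0.613,0.035,0.134],
], hand=0.065, newtons=5)

```text
clock: 2.38
position: [0.622, -0.1445, 0.2023]
ee_rot: [-0.596, -3.084, -0.001]
force: [0.7, 1.0, 0.2]
width: 0.705
gripper_force: 0.0
```

```bash
python3 - <<'E'
from plan import *
W=cam('wrist'); save(W,'w1.png'); print(W['fx'],W['cx'],W['cy'])
rows([(.622,-.1455,.058,68.1)])
E
```

```text
297.3186396354542 258.2777607546852 187.37108318870634
pos [ 0.622  -0.1439  0.2025] psi 68.18 tilt [-0.001  0.001 -1.   ] F [-0.4   0.6   0.15] clk 2.425
[-0.0007, -0.0016, 0.1445] 0.001
```

View pics/w1.png

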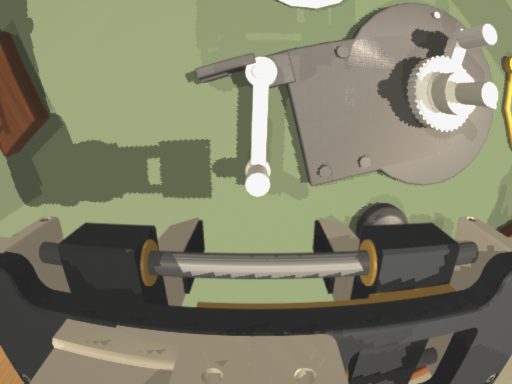

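The wrist view shows the brace knob at (258,182), centred between the fingers (about column 260). I'll go down over it.

jog_arm([
  [0,-0.001,0.04,0],
  [0,-0.001,0.08,0],
  [0,-0.001,0.115,0],
  [0,-0.001,0.144,0],
  [0,-0.001,0.144,0],
  [0,-0.001,0.144,0],
])

```text
clock: 3.18
position: [0.6227, -0.1455, 0.06]
ee_rot: [0.595, 3.083, 0.0]
force: [0.1, -0.8, 0.3]
width: 0.712
gripper_force: 0.0
```

jog_arm([
  [0,0,0,0],
  [0,0,0,0],
  [0,0,0,0],
  [0,0,0,0],
  [0,0,0,0],
  [0,0,0,0],
], hand=0.01, newtons=5)

```text
clock: 3.92
position: [0.622, -0.1461, 0.0588]
ee_rot: [0.596, 3.084, 0.0]
force: [0.4, -0.2, 1.9]
width: 0.259
gripper_force: 5.0
```

```bash
python3 - <<'E'
from plan import *
print(arm.observe()['width'])
a=np.linspace(-21.9,-97.9,13)[1:]
rows([(*pol(H,.1105,t),.058,t+90) for t in a])
E
```

```text
0.2586962356365804
pos [ 0.622  -0.1461  0.0588] psi 68.11 tilt [ 0.  0. -1.] F [ 0.43 -0.17  1.92] clk 3.925
[0.0008, -0.0115, 0.0008] 0.111
[0.0029, -0.0236, 0.0008] 0.221
[0.0062, -0.0353, 0.0008] 0.332
[0.0108, -0.0466, 0.0008] 0.442
[0.0166, -0.0574, 0.0008] 0.553
[0.0236, -0.0674, 0.0008] 0.663
[0.0317, -0.0766, 0.0008] 0.774
[0.0407, -0.0848, 0.0008] 0.885
[0.0505, -0.092, 0.0008] 0.995
[0.0611, -0.0981, 0.0008] 1.106
[0.0723, -0.103, 0.0008] 1.216
[0.084, -0.1066, 0.0008] 1.327
```

jog_arm([
  [0,-0.006,0,0.055],
  [0.001,-0.0115,0,0.11],
  [0.002,-0.0175,0,0.166],
  [0.003,-0.0235,0,0.221],
  [0.0045,-0.0295,0,0.276],
  [0.006,-0.0355,0,0.332],
  [0.0085,-0.041,0,0.387],
  [0.011,-0.0465,0,0.442],
  [0.0165,-0.0575,0,0.553],
  [0.0235,-0.0675,0,0.663],
  [0.0315,-0.0765,0,0.774],
  [0.0405,-0.085,0,0.885],
  [0.0505,-0.092,0,0.995],
  [0.061,-0.098,0,1.106],
  [0.0665,-0.1005,0,1.161],
  [0.0725,-0.103,0,1.216],
  [0.0725,-0.103,0,1.216],
])

```text
clock: 6.05
position: [0.5157, -0.2136, 0.0583]
ee_rot: [-2.252, -2.187, -0.0]
force: [-0.6, 5.7, -0.0]
width: 0.262
gripper_force: 5.0
```

```bash
python3 - <<'E'
from plan import *
print(arm.observe()['width'])
p=arm.observe()['position'][:2]-H; print(np.hypot(*p),np.degrees(np.arctan2(p[1],p[0])))
rows([(*pol(H,.1105,t),.058,max(t,-97.9)+90) for t in (-94,-96,-97,-98,-99,-100)])
E
```

```text
0.261604431408675
0.10942473139674407 -92.05631761708122
pos [ 0.5157 -0.2136  0.0583] psi -1.68 tilt [-0.001  0.002 -1.   ] F [-0.63  5.72 -0.04] clk 6.05
[-0.001, -0.0038, 0.0003] 0.04
[-0.0008, -0.0076, 0.0003] 0.075
[-0.0006, -0.0095, 0.0003] 0.093
[-0.0004, -0.0114, 0.0003] 0.109
[-0.0002, -0.0134, 0.0003] 0.109
[0.0001, -0.0153, 0.0003] 0.109
```

jog_arm([
  [0,-0.004,0,0.04],
  [0,-0.0075,0,0.075],
  [0,-0.0095,0,0.095],
  [0,-0.0095,0,0.1],
])

```text
clock: 6.55
position: [0.5069, -0.2132, 0.0584]
ee_rot: [-2.358, -2.074, -0.001]
force: [1.3, 6.1, -0.3]
width: 0.259
gripper_force: 5.0
```

jog_arm([
  [0,-0.001,0,0],
  [0,-0.002,0,0],
  [0,-0.003,0,0],
  [0,-0.003,0,0],
  [0,-0.003,0,0],
])

```text
clock: 7.18
position: [0.5058, -0.2138, 0.0588]
ee_rot: [2.357, 2.074, 0.003]
force: [5.9, 3.9, -4.8]
width: 0.26
gripper_force: 5.0
```

jog_arm([
  [0,-0.001,0,0],
  [0,-0.002,0,0],
  [0,-0.003,0,0],
  [0,-0.004,0,0],
  [0,-0.004,0,0],
  [0,-0.004,0,0],
], newtons=20)

```text
clock: 7.92
position: [0.5057, -0.2138, 0.0589]
ee_rot: [2.351, 2.071, 0.006]
force: [21.7, 0.2, -20.4]
width: 0.258
gripper_force: 20.0
```

```bash
python3 - <<'E'
from plan import *
print(arm.observe()['width'])
T=cam('top'); save(T,'t2.png',(255,165,325,240),8)
rows([])
E
```

```text
0.25757185867981713
pos [ 0.5057 -0.2138  0.0589] psi -7.23 tilt [ 0.008 -0.004 -1.   ] F [ 20.72   0.78 -19.86] clk 7.975
```

The brace hasn't moved with 20 N against the stop, so it's home. I'll release it and retreat straight up.

jog_arm([
  [0,0,0,0],
  [0,0,0,0],
  [0,0.003,0,0],
  [0,0.006,0,0],
  [0,0.006,-0.03,0],
  [0,0.006,-0.08,0],
  [0,0.006,-0.14,0],
  [0,0.006,-0.14,0],
], hand=0.065)

```text
clock: 8.98
position: [0.508, -0.216, 0.2029]
ee_rot: [2.354, 2.071, 0.006]
force: [0.6, 0.4, -1.5]
width: 0.706
gripper_force: 0.0
```

```bash
python3 - <<'E'
from plan import *
from meas import blob
T=cam('top');S=cam('scene')
for n,d in(('top',T),('sc',S)):
    P=cloud(d)
    for c,r,z in ((pol(H,.11,-98),.03,.08),(H,.02,.034),((.555,.141),.03,.101)):
        b=blob(d,P,c,r,z-.008,z+.008)
        if b: print(n,z,b[0],b[1],onz(d,*b[0],z).round(4))
L=135.
print(arm.observe()['joints'].round(2))
k=pol(A,.075,L)
rows([(*k,.2,L-90),(*k,.08,L-90)])
save(cam('wrist'),'w2.png',s=1.3)
E
```

```text
top 0.08 [325.82692308 219.65384615] 52 [ 0.507  -0.2087  0.08  ]
top 0.034 [289.04310345 215.99137931] 116 [ 0.5193 -0.1044  0.034 ]
top 0.101 [207.57692308 201.63461538] 52 [0.5555 0.1414 0.101 ]
sc 0.08 [205.97222222 236.91666667] 36 [ 0.5071 -0.2104  0.08  ]
sc 0.034 [227.5942029 225.2173913] 69 [ 0.5195 -0.1059  0.034 ]
sc 0.101 [272.56666667 176.43333333] 30 [0.5554 0.14   0.101 ]
[-0.32  0.45  0.88  1.86 -0.4   1.02  0.6 ]
pos [ 0.5061 -0.2141  0.1991] psi -7.28 tilt [ 0.001  0.    -1.   ] F [-0.63  0.22 -0.97] clk 9.075
[0.3583, 0.0038, -0.0008] -0.912
[0.3583, 0.0036, 0.1192] -0.912
```

View pics/w2.png

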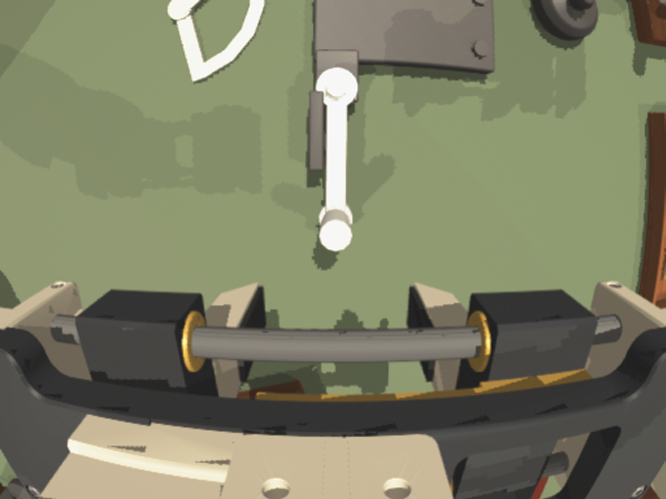

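```bash
python3 - <<'E'
import cv2
i=cv2.imread('pics/w2.png')[40:260,270:400]; cv2.imwrite('pics/w2c.png',cv2.resize(i,None,fx=2.7,fy=2.7,interpolation=cv2.INTER_CUBIC))
E
```

```text
(no output)
```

View pics/w2c.png

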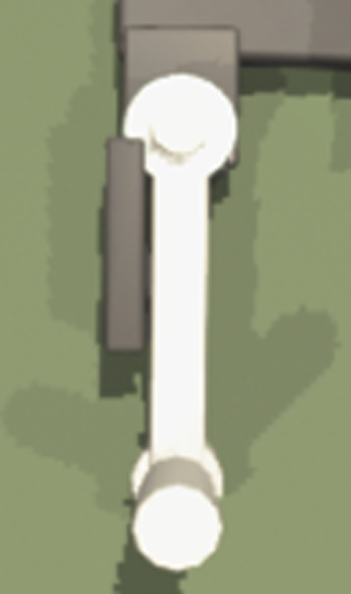

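jog_arm([
  [0.06,0,0,-0.15],
  [0.12,0,0,-0.3],
  [0.18,0,0,-0.46],
  [0.24,0.002,0,-0.62],
  [0.3,0.003,0,-0.78],
  [0.33,0.003,0,-0.912],
  [0.358,0.003,0,-0.912],
  [0.358,0.003,0,-0.912],
  [0.358,0.003,0,-0.912],
])

```text
clock: 10.25
position: [0.5536, 0.1393, 0.1977]
ee_rot: [-1.204, -2.901, 0.003]
force: [0.3, 0.3, 0.2]
width: 0.711
gripper_force: 0.0
```

```bash
python3 - <<'E'
from plan import *
from meas import blob
T=cam('top');S=cam('scene')
for n,d in(('top',T),('sc',S)):
    P=cloud(d)
    for c,r,z in ((pol(H,.11,-98),.03,.08),(H,.02,.034)):
        b=blob(d,P,c,r,z-.008,z+.008)
        if b: print(n,z,b[0],b[1],onz(d,*b[0],z).round(4))
L=135.
k=pol(A,.075,L)
rows([(*k,.2,L-90),(*k,.08,L-90)])
save(T,'t3.png',(255,165,325,240),8)
E
```

```text
top 0.08 [325.86538462 219.69230769] 52 [ 0.5069 -0.2088  0.08  ]
top 0.034 [288.95614035 216.03508772] 114 [ 0.5192 -0.1041  0.034 ]
sc 0.08 [206.         237.12820513] 39 [ 0.5078 -0.211   0.08  ]
sc 0.034 [227.57575758 224.96969697] 66 [ 0.5188 -0.105   0.034 ]
pos [0.5539 0.1389 0.1983] psi 44.85 tilt [-0.001 -0.001 -1.   ] F [-0.55 -0.53 -0.17] clk 10.35
[0.0004, 0.0023, -0.0017] -0.003
[0.0004, 0.0025, 0.1183] -0.003
```

View pics/t3.png

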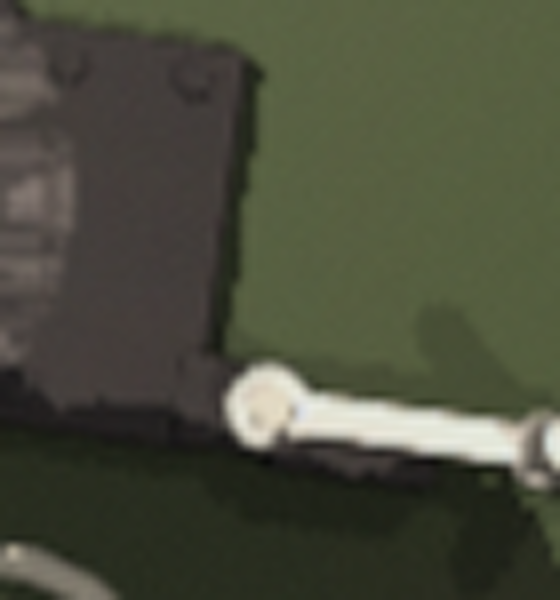

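The wrist crop shows the bar lying parallel along the cheek (bar edge at x 150, cheek edge at about 144). Together with the rigid stop, that puts the brace home. Next is the collar.

jog_arm([
  [0,0.002,0.04,0],
  [0,0.002,0.08,0],
  [0,0.002,0.1,0],
  [0,0.002,0.118,0],
  [0,0.002,0.118,0],
  [0,0.002,0.118,0],
])

```text
clock: 11.1
position: [0.5562, 0.1417, 0.0815]
ee_rot: [1.203, 2.901, 0.001]
force: [-0.1, -0.7, 0.7]
width: 0.71
gripper_force: 0.0
```

jog_arm([
  [0,0,0,0],
  [0,0,0,0],
  [0,0,0,0],
  [0,0,0,0],
  [0,0,0,0],
  [0,0,0,0],
], hand=0.01, newtons=6)

```text
clock: 11.85
position: [0.5555, 0.1419, 0.0808]
ee_rot: [-1.203, -2.902, 0.0]
force: [-1.0, 0.9, 2.1]
width: 0.263
gripper_force: 6.0
```

```bash
python3 - <<'E'
from plan import *
o=arm.observe();p=o['position'][:2]-A; t0=np.degrees(np.arctan2(p[1],p[0])); print(o['width'],np.hypot(*p),t0)
a=np.linspace(t0,70,13)[1:]
rows([(*pol(A,.075,t),.08,t-90) for t in a])
E
```

```text
0.26289723832743944 0.0755865058720922 134.26552818217465
pos [0.5555 0.1419 0.0808] psi 44.97 tilt [-0.  0. -1.] F [-1.03  0.88  2.14] clk 11.85
[-0.001, 0.007, 0.0008] 0.106
[-0.0021, 0.0139, 0.0008] 0.199
[-0.0038, 0.0207, 0.0008] 0.293
[-0.0061, 0.0273, 0.0008] 0.386
[-0.009, 0.0337, 0.0008] 0.48
[-0.0126, 0.0397, 0.0008] 0.573
[-0.0166, 0.0454, 0.0007] 0.667
[-0.0212, 0.0507, 0.0007] 0.76
[-0.0263, 0.0556, 0.0007] 0.854
[-0.0318, 0.0599, 0.0007] 0.947
[-0.0376, 0.0638, 0.0007] 1.04
[-0.0438, 0.067, 0.0007] 1.134
```

jog_arm([
  [0,0.0035,0,0.05],
  [-0.001,0.007,0,0.105],
  [-0.0015,0.0105,0,0.15],
  [-0.002,0.014,0,0.2],
  [-0.003,0.0175,0,0.245],
  [-0.004,0.0205,0,0.293],
  [-0.006,0.0275,0,0.386],
  [-0.009,0.0335,0,0.48],
  [-0.0125,0.0395,0,0.573],
  [-0.0165,0.0455,0,0.667],
  [-0.021,0.0505,0,0.76],
  [-0.0265,0.0555,0,0.854],
  [-0.032,0.06,0,0.947],
  [-0.035,0.062,0,0.995],
  [-0.0375,0.064,0,1.04],
  [-0.0405,0.0655,0,1.09],
  [-0.044,0.067,0,1.134],
  [-0.044,0.067,0,1.134],
  [-0.044,0.067,0,1.134],
])

```text
clock: 14.22
position: [0.6346, 0.1583, 0.0808]
ee_rot: [2.572, 1.802, 0.001]
force: [1.7, 1.9, -0.4]
width: 0.26
gripper_force: 6.0
```

```bash
python3 - <<'E'
from plan import *
o=arm.observe();p=o['position'][:2]-A; t0=np.degrees(np.arctan2(p[1],p[0])); print(o['width'],np.hypot(*p),t0)
rows([(*pol(A,.075,t),.08,t-90) for t in (69,68,67.5)])
W=cam('wrist'); save(W,'w3.png',s=1.5)
E
```

```text
0.2603432899086403 0.07526606491162154 69.51986062665578
pos [0.6346 0.1583 0.0808] psi -19.96 tilt [ 0.001  0.    -1.   ] F [ 1.68  1.89 -0.4 ] clk 14.225
[-0.0003, 0.0007, 0.0008] 0.018
[-0.0003, 0.002, 0.0008] 0.036
[-0.0003, 0.0026, 0.0008] 0.044
```

View pics/w3.png

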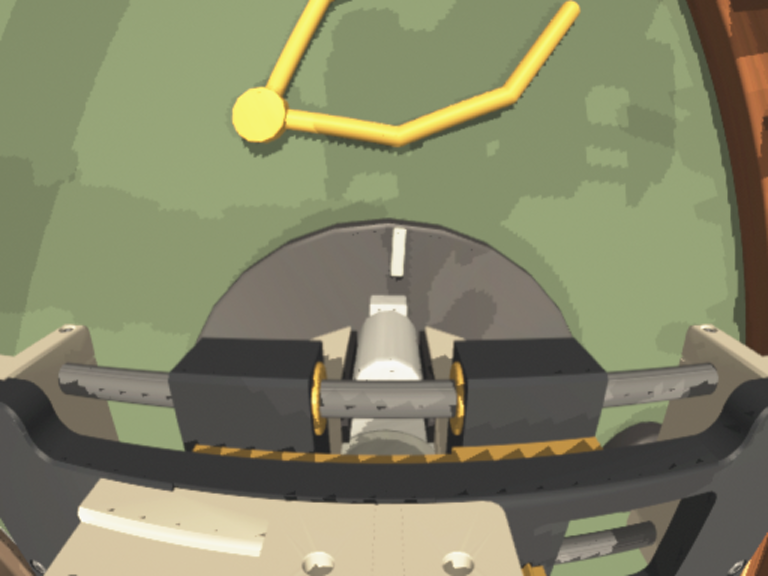

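The wrist view shows the lever tip at column 388 and the bar at 397–399. That leaves about 4.8 mm, or 2.6°, to go, which agrees with the 66.8° measured from above.

jog_arm([
  [0,0.001,0,0.015],
  [0,0.0025,0,0.03],
  [0,0.0035,0,0.047],
  [0,0.0035,0,0.047],
  [0,0.0035,0,0.047],
])

```text
clock: 14.9
position: [0.6375, 0.1571, 0.0807]
ee_rot: [2.615, 1.741, 0.0]
force: [-0.5, 2.8, 0.5]
width: 0.26
gripper_force: 6.0
```

```bash
cat > lev.py <<'E'
from plan import *
def fray(d,u,v,z):
    x,y=(u-d['cx'])/d['fx'],(v-d['cy'])/d['fy']; r=np.hypot(x,y)
    w=d['R'].T@np.array([x/r*np.sin(r),y/r*np.sin(r),np.cos(r)]); c=-d['R'].T@d['t']; return (c+w*(z-c[2])/w[2])[:2]
if __name__=='__main__':
    o=arm.observe();p=o['position'][:2]-A; print(o['width'],np.hypot(*p),np.degrees(np.arctan2(p[1],p[0])))
    W=cam('wrist'); g=W['color'].min(-1)
    for nm,(y0,y1,x0,x1),th,z in (('mark',(140,195,240,290),150,.021),('tip',(196,206,230,290),150,.051)):
        m=np.zeros_like(g); m[y0:y1,x0:x1]=g[y0:y1,x0:x1]>th
        n,l,s,ce=cv2.connectedComponentsWithStats(m); k=1+np.argmax(s[1:,4]); q=fray(W,*ce[k],z); v=q-A
        print(nm,s[k],ce[k].round(1),q.round(4),np.hypot(*v).round(4),np.degrees(np.arctan2(v[1],v[0])).round(2))
    save(W,'w4.png',(170,120,340,260),4)
E
python3 lev.py
```

```text
0.259704767947647 0.0751612562011283 67.1323692089265
mark [254 151   9  33 263] [258.4 167.1] [0.6486 0.1842] 0.1045 67.29
tip [246 197  25   9 210] [258.  201.2] [0.6424 0.1701] 0.089 67.49
```

View pics/w4.png

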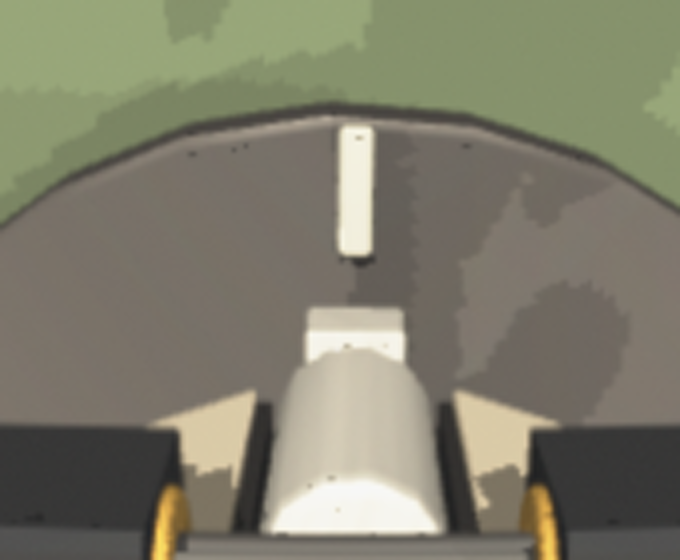

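The lever (crop column 355) points straight at the bar (356), within about 0.2°. I'll release and go straight up.

jog_arm([
  [0,0,0,0],
  [0,0,0,0],
  [0,0,0,0],
  [0,0,-0.02,0],
  [0,0,-0.05,0],
  [0,0,-0.09,0],
  [0,0,-0.14,0],
  [0,0,-0.14,0],
  [0,0,-0.14,0],
], hand=0.06)

```text
clock: 16.08
position: [0.6374, 0.1569, 0.2215]
ee_rot: [-2.615, -1.741, -0.001]
force: [0.0, 0.8, -1.3]
width: 0.655
gripper_force: 0.0
```

```bash
python3 - <<'E'
from lev import *
from meas import blob
print(arm.observe()['force'],arm.observe()['clock'])
W=cam('wrist'); save(W,'w5.png',s=1.5)
for n in('top','scene'):
    d=cam(n);P=cloud(d)
    for c,r,z in ((pol(H,.11,-98),.03,.08),(pol(A,.075,67),.03,.101)):
        b=blob(d,P,c,r,z-.008,z+.008)
        if b: print(n,z,b[0],b[1],onz(d,*b[0],z).round(4))
E
```

```text
[ 0.00649499  0.76516328 -1.28253644] 16.075
top 0.08 [325.86538462 219.69230769] 52 [ 0.5069 -0.2088  0.08  ]
top 0.101 [205.  174.8] 15 [0.6346 0.1504 0.101 ]
scene 0.08 [205.94594595 237.        ] 37 [ 0.5073 -0.2107  0.08  ]
scene 0.101 [292.66666667 183.46666667] 30 [0.6378 0.155  0.101 ]
```

View pics/w5.png

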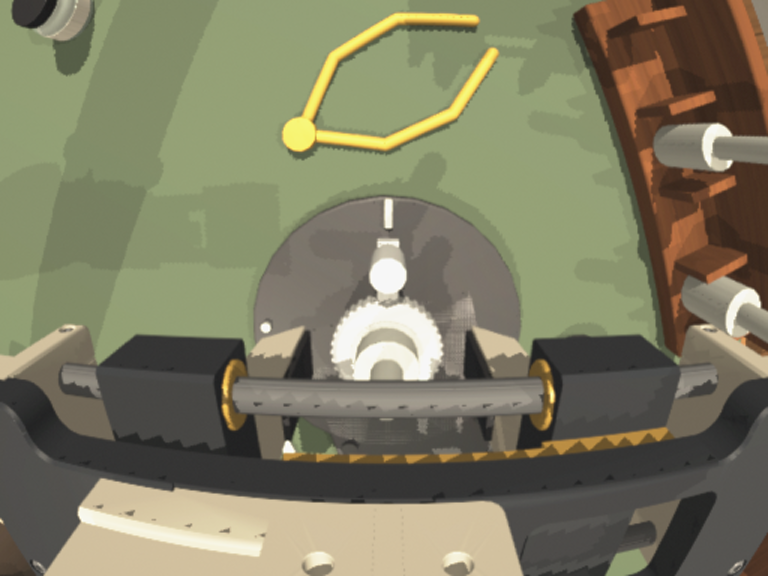

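The bar (388,213), lever and knob (387,275) and collar centre (386,340) are in line. The brace knob has not moved, and the arm is clear of everything.

```bash
python3 -c "
from cell import arm
print(arm.sign_off())"
```

```text
the job is handed in; nothing more can be done
None
```

The job is handed in at about 16 s: the brace went home first and held rigid under about 20 N, then the collar lever was turned to within about 0.2° of the locked bar, with the arm clear and no other objects touched.

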